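Draw a trestle joint tight with a tapered drift pin

ROBOT

A 6-joint arm with a two-finger parallel gripper is mounted at the origin on the work surface. World frame = base frame: x ahead of the robot, y to its left, z up, the work surface at z = 0. Lengths are in m, angles in rad, forces in N, time in s.
With the tool pointing down it reaches from about 0.425 to 0.95 m from the base axis. Payload 3.5 kg.
Tool frame: the origin (TCP) lies midway between the tips of the shut fingers; the grasp point (between the pads) lies 19 mm behind it; z points along the fingers, y is the line along which they close (so a half turn about z gives the same grasp; the last joint's range is limited). The gripper opens to 85 mm and grips with 20 to 120 N. Pads are 22 mm wide; open, the fingers measure 114 mm over their backs; the gripper's body (76 mm by 85 mm) begins 54 mm behind the grasp point. The pads swing forward as they close: fully open they stand 13 mm farther back than shut.
Start: joints at [1.144, 0.286, 1.577, -0, 1.279, -0.15], TCP at [0.184, 0.649, 0.231] pointing down, gripper open.
Joint ranges: [-2.77, 2.77], [-0.9, 2.22], [0.21, 2.48], [-1.53, 4.67], [0.24, 2.81], [-2.84, 2.84]. Speed limits (rad/s): [2.79, 2.79, 3.14, 3.14, 3.14, 3.14].

INTERFACE

Orientations are given as a unit quaternion [x, y, z, w].
In Python, from cell import arm gives the robot as it stands.
- The arm moves only by the tool step_arm, never from a script. Its argument "targets" is a list of rows, each a list of 5 numbers: the shift along the tool's x, y, z in m, then the turn about the tool's z in degrees, then the opening, from 0 (shut) to 1 (fully open). A call has 1 to 10 rows; each row is the pose to reach, as a shift and turn from the pose commanded when the call began, along the tool's axes at that moment; what a row does not reach only later rows make up. A row lasts 1/10 s, in which the tool goes at most 50 mm and 8.59 degrees, less where a joint would pass 70% of its speed; a pose out of reach is approached as far as the arm can. A call with a gripper value outside its range is refused whole. The fingers move at their own pace and stop on an object; "force" is the grip in N (left out, the last holds). Time passes only in rows, so rows that repeat a pose let the fingers close. It gives the time, the measured TCP pose, the force, the opening and the grip force at its end, in the units of the state.
- arm.get_state(): the state, without advancing time (a new reading comes with each control period).
- arm.read_camera(name): name is "scene" or "top" or "wrist"; returns a dict with "pixels" (400x640x3 uint8, blue, green, red), "fx", "fy", "cx", "cy" (pixels), "pose" (4x4, takes a point from camera to world coordinates). Camera axes: x right, y down, z forward; pixel columns grow to the right and rows downward; lengths in m; the calibration is good to about 2 mm. A picture is of the moment at which its call begins. There is no depth.
- arm.close_job(): hands the job in; it is judged then, once.
The state is a dict: "time_s": time; "joint_positions": joint angles; "dq": joint speeds; "tau": joint torques, N m; "eef_pos": TCP position; "tcp_rot": TCP orientation; "force": force on the tool from outside, world axes, zero at the start; "moment": the same for the moment, N m; "finger_gap": finger opening in m; "grasp_force": force on a finger pad.
Only numpy, scipy, OpenCV 4.12 (cv2) and the standard library are available. Lean on these libraries where they do the work, as an engineer would, in place of code of your own. Each camera call takes 0.05 s, during which the arm holds its last target. There are 200 camera calls.

TASK

Take the steel drift pin with the flat round head out of the tool rack and drive it, tapered end first, down through the hole in the trestle leg so that it passes through the rail's tenon, pulls the rail's shoulder up against the leg and ends fully home, its head down on the wood, standing straight and let go. Let the pin do the pulling: do not touch the rail with the robot. Leave the other two tools in the rack.

Things in the scene. Friction and masses are not known exactly. Their poses are not given: they have to be found in the camera images.
- pin_mid (a point): Centre (half-way up) of the bare steel drift pin standing in the rack, 95 mm long: from the tip up a 40 mm taper (10 mm diameter at the blunt tip to 18.5 mm), 39 mm of plain 18.5 mm shank, an 8 mm shoulder widening to 23.5 mm, then a flat round head, 32 mm diameter, 8 mm thick. z points from tip to head. About 0.16 kg. In the rack 35 mm of plain shank is clear above the rack.
- pin_head (a point): Centre of the underside of the drift pin's head (the head's flat top is 8 mm above); z points up along the pin. This underside rests on the leg's top face when the pin is home.
- pin_tip (a point): Centre of the drift pin's 10 mm blunt tip, 87 mm below the underside of the head.
- leg_hole (a point): Centre of the mouth of the 26 mm hole in the leg's top face, 96 mm above the bench. z up; x across the leg, outwards along the rail; y along the leg. Going down: 8 mm top cheek, the rail's 14 mm tenon (upper face 8.5 mm below the mouth, 20 mm hole), 16 mm bottom cheek (upper face 23 mm below the mouth, 20 mm hole exactly under the mouth), then open space to the bench.
- rail_gap (a joint): Opening between the rail's shoulder and the leg (m), along the leg's x: 0 is tight, starts at 2 to 3.5 mm. The tenon's hole is off from the leg's hole towards +x by this gap plus 1 mm, and by up to 9 mm either way along y, not measured: look down the hole or feel with the pin's tip, which stops on the tenon when over 5 mm from its hole's centre.
- rack: Plywood tool rack, 60 mm (x) by 239 mm (y), 50 mm high; origin at the centre of its underside, z up. Three upright tools stand in a row along y at -70, 0 and +70 mm, in any order. They stand loose and lift straight up: the tips rest 6 mm above the bench.
- awl_mid (a point): Centre of an awl with a pear-shaped dark wooden handle, 98 mm long in all, standing in the rack; to be left.
- punch_mid (a point): Centre of a punch with a square dark wooden handle (24 mm), 104 mm long in all, standing in the rack; to be left.
- leg: Trestle leg, fixed board 80 mm wide (x), 280 mm long (y) on 57 mm bearers; origin on the bench under its hole. The rail, a 230 x 90 x 38 mm board level with it, runs out to +x and slides stiffly (7 N in x, 4 N in y): a tip inside the tenon drags it over the leg's hole, then pressing down 10 to 25 N makes the taper pull all in line. A loose 8 mm thick shim lies on the leg 110 mm to +y.
There are look-alikes about, which are no part of the job. What is shaped like the part that bears pin_mid but green or red is not meant.

How it is judged:
On the way:
1. the pin's tip is inside the leg's hole while the joint still stands open (horizontal distance between pin_tip and leg_hole below 0.012 m and z of pin_tip in the frame of leg_hole below -0.006 m and value of joint rail_gap above 0.0015 m), for 0.05 s.
At the end, for the whole second after the job is handed in: The pin's head underside is within 3 mm of the leg's top face and 3 mm of the hole's centre, the pin upright within 4 degrees and at rest with its tip under the hole, and the rail's shoulder gap is under 1.5 mm (z of pin_head in the frame of leg_hole below 0.003 m and horizontal distance between pin_head and leg_hole below 0.003 m and horizontal distance between pin_tip and leg_hole below 0.005 m and angle between pin_mid's own z axis and vertical below 0.07 rad and value of joint rail_gap below 0.0015 m and linear speed of pin below 0.01 m/s); the robot touches nothing.
It fails at once if the robot pushes or touches the rail (over 1 N) (contact force between rail_gap and the fingers above 1 N or contact force between rail_gap and the arm above 1 N).
It fails at once if the awl or the punch is moved more than 30 mm (distance of any of awl_mid, punch_mid from where it was at the start of the episode above 0.03 m).
It also fails if it takes over 54 s, if anything falls off the work surface, if the arm or the gripper's body presses on something with over 40 N, if the wrist force passes 120 N, or if a joint passes its speed limit or range.

## Working session

There is one attempt and no reset: what is moved stays moved. The work goes in short steps, Python scripts to look and compute and a tool call to move; the robot and the scene stay as the last step left them, time stands still between calls to the robot, and variables do not carry over. Pictures are saved under pics/ and viewed, at most 10 in all, crops included, and the job is handed in when it is done.

Besides the shell and the picture viewer there is one more tool, called after ">>>" as a command line: name --pt "numbers of a row" for each row, then --argument value for the rest. step_arm: Moves the arm, as the interface text tells. Its arguments: {"type":"object","properties":{"targets":{"type":"array","items":{"type":"array","items":{"type":"number"}}},"force":{"type":"number"}},"required":["targets"]}

```bash
mkdir -p pics
cat > h.py <<'E'
from cell import arm
import numpy as np, cv2
def snap(n,f):
    c=arm.read_camera(n); cv2.imwrite('pics/'+f,c['pixels']); np.savez('pics/'+f+'.npz',**{k:c[k] for k in('fx','fy','cx','cy','pose')}); return c
def ray(f,u,v,z):
    c=np.load('pics/'+f+'.npz'); T=c['pose']; d=T[:3,:3]@np.array([(u-c['cx'])/c['fx'],(v-c['cy'])/c['fy'],1]); o=T[:3,3]
    return o+d*(z-o[2])/d[2]
def proj(f,p):
    c=np.load('pics/'+f+'.npz'); T=c['pose']; q=T[:3,:3].T@(np.array(p)-T[:3,3]); return q[0]/q[2]*c['fx']+c['cx'],q[1]/q[2]*c['fy']+c['cy']
E
python3 - <<'E'
from h import *
for n in('top','scene'):
    c=snap(n,n+'0.png'); print(np.round(c['pose'],3).tolist(),c['fx'])
s=arm.get_state(); print(s)
E
```

```text
[[-0.0, -0.997, 0.073, 0.489], [-1.0, 0.001, 0.013, -0.091], [-0.013, -0.073, -0.997, 0.856], [0.0, 0.0, 0.0, 1.0]] 464.1768383477093
[[-0.7, 0.609, -0.372, 0.824], [0.714, 0.604, -0.354, 0.149], [0.009, -0.513, -0.858, 0.676], [0.0, 0.0, 0.0, 1.0]] 408.57275217133895
{'time_s': 0.1, 'joint_positions': array([ 1.14398645e+00,  2.87097036e-01,  1.57802170e+00,  5.35806089e-05,
        1.27862094e+00, -1.49988489e-01]), 'dq': array([-2.23571881e-03, -1.14550144e-03, -4.09152451e-03,  1.76409943e-03,
       -1.32468148e-03,  9.53963569e-05]), 'tau': array([ 1.36838138e-03, -4.07293904e+01, -2.93700153e+01, -1.04076137e-04,
        3.35664139e-03,  1.29544929e-05]), 'eef_pos': array([0.1841806 , 0.64877021, 0.23007702]), 'tcp_rot': array([ 1.37976772e-01,  9.90434883e-01, -1.02188253e-03, -3.29913585e-04]), 'force': array([-0.36143698, -1.0275046 , -0.56205704]), 'moment': array([ 0.06364258,  0.00181197, -0.07602708]), 'grasp_force': 0.0, 'finger_gap': 0.08500824887519277}
```

View pics/top0.png

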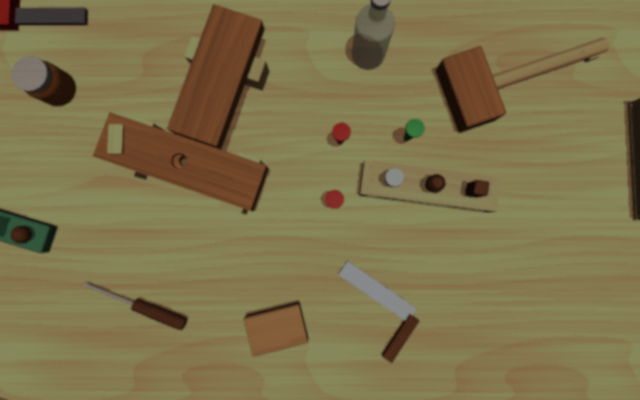

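View pics/scene0.png

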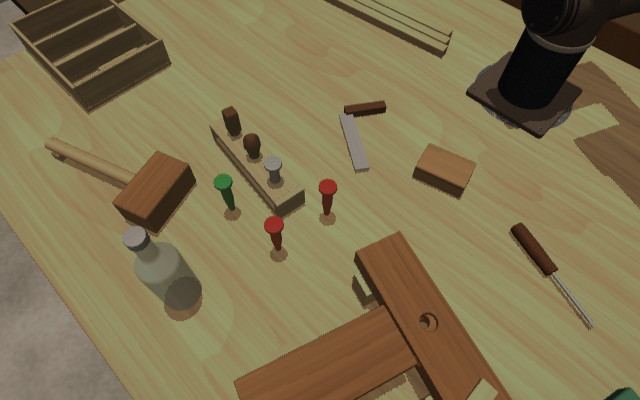

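Top view: steel pin in the rack at (394,178), the dark ball is the awl at (435,183), the square is the punch at (478,188). The leg hole is at (179,160), the shim at (115,138), and the rail runs up the image (+x). The red and green pins are decoys.

Run:
```python
from h import *
f='top0.png'
print('pin',ray(f,394,177.5,.101), 'scene',ray('scene0.png',273,163,.101))
print('awl',ray(f,435,183,.1),'punch',ray(f,478,188,.1))
h=ray(f,179,160,.096);print('hole',h,ray('scene0.png',428,321,.096))
a=ray(f,115,138,.104);print('shim',a-h)
# edges of the leg top: corners in image
for u,v in((109,114),(267,165),(95,154),(251,209)): print(ray(f,u,v,.096))
for u,v in((363,164),(497,181),(361,194),(495,211)): print('rack',ray(f,u,v,.05))
from scipy.spatial.transform import Rotation as R
print(R.from_quat(arm.get_state()['tcp_rot']).as_matrix().round(3))
c=snap('wrist','w0.png');print(c['pose'].round(3),c['fx'])
```

```text
pin [ 0.57629834 -0.19918937  0.101     ] scene [ 0.5785396  -0.19748823  0.101     ]
awl [ 0.56728498 -0.26602408  0.1       ] punch [ 0.55900605 -0.3357152   0.1       ]
hole [0.60660069 0.15565799 0.096     ] [0.60692203 0.15709671 0.096     ]
shim [0.03557826 0.1042347  0.008     ]
[0.68449879 0.27505234 0.096     ]
[0.59797405 0.00940776 0.096     ]
[0.61694868 0.29621857 0.096     ]
[0.52519351 0.03510255 0.096     ]
rack [ 0.60602392 -0.15265618  0.05      ]
rack [ 0.57581301 -0.38507399  0.05      ]
rack [ 0.55339734 -0.14883803  0.05      ]
rack [ 0.5236581 -0.3802037  0.05     ]
[[-0.962  0.273 -0.001]
 [ 0.273  0.962 -0.002]
 [ 0.    -0.002 -1.   ]]
[[ 0.273  0.925  0.264  0.118]
 [ 0.962 -0.261 -0.078  0.668]
 [-0.003  0.275 -0.961  0.374]
 [ 0.     0.     0.     1.   ]] 283.77456950724894
```

>>> step_arm --pt "-0.61 -0.358 0 2 1" --pt "-0.61 -0.358 0 2 1" --pt "-0.61 -0.358 0 2 1" --pt "-0.61 -0.358 0 2 1" --pt "-0.61 -0.358 0 2 1" --pt "-0.61 -0.358 0 2 1" --pt "-0.61 -0.358 0 2 1" --pt "-0.61 -0.358 0 2 1" --pt "-0.61 -0.358 0 2 1" --pt "-0.61 -0.358 0 2 1"

```text
time_s: 1.15
eef_pos: [0.531, 0.2863, 0.2311]
tcp_rot: [0.155, 0.988, -0.0, -0.0]
force: [0.5, 0.4, 0.2]
finger_gap: 0.0855
grasp_force: 0.0
```

>>> step_arm --pt "-0.182 -0.1 0.066 0 1" --pt "-0.182 -0.1 0.066 0 1" --pt "-0.182 -0.1 0.066 0 1" --pt "-0.182 -0.1 0.066 0 1" --pt "-0.182 -0.1 0.066 0 1" --pt "-0.182 -0.1 0.066 0 1" --pt "-0.182 -0.1 0.066 0 1"

```text
time_s: 1.85
eef_pos: [0.6721, 0.1375, 0.1651]
tcp_rot: [0.155, 0.988, 0.0, -0.001]
force: [0.2, 0.1, 0.3]
finger_gap: 0.0852
grasp_force: 0.0
```

Run:
```python
from h import *
c=snap('wrist','w1.png');print(c['pose'].round(4).tolist(),c['fx'],arm.get_state()['eef_pos'])
u,v=proj('w1.png',[.607,.1565,.096]);print(u,v)
u,v=int(round(u)),int(round(v))
p=c['pixels'][max(0,v-40):v+40,u-50:u+50]
p=cv2.convertScaleAbs(p,alpha=2)
cv2.imwrite('pics/w1c.png',cv2.resize(p,None,fx=7,fy=7,interpolation=cv2.INTER_CUBIC)); print(u-50,max(0,v-40))
```

```text
[[0.3065, 0.9154, 0.261, 0.6063], [0.9519, -0.2945, -0.0851, 0.1584], [-0.001, 0.2745, -0.9616, 0.309], [0.0, 0.0, 0.0, 1.0]] 283.77456950724894 [0.67205103 0.13819018 0.16573327]
318.7768692650302 122.41676620440893
269 82
```

View pics/w1c.png

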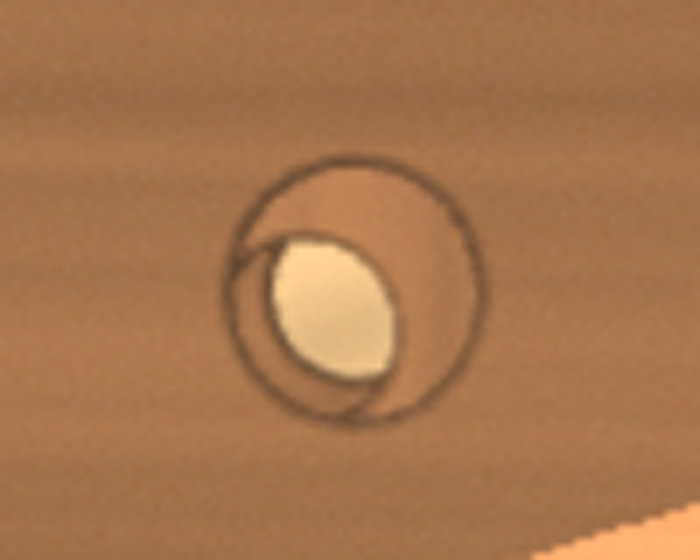

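>>> step_arm --pt "-0.012 -0.349 0 79.4 1" --pt "-0.012 -0.349 0 79.4 1" --pt "-0.012 -0.349 0 79.4 1" --pt "-0.012 -0.349 0 79.4 1" --pt "-0.012 -0.349 0 79.4 1" --pt "-0.012 -0.349 0 79.4 1" --pt "-0.012 -0.349 0 79.4 1" --pt "-0.012 -0.349 0 79.4 1" --pt "-0.012 -0.349 0 79.4 1" --pt "-0.012 -0.349 0 79.4 1"

```text
time_s: 2.9
eef_pos: [0.5772, -0.1976, 0.1666]
tcp_rot: [0.751, 0.66, 0.0, 0.001]
force: [0.1, 0.2, 0.0]
finger_gap: 0.0854
grasp_force: 0.0
```

Run:
```python
from h import *
from scipy.spatial.transform import Rotation as R
print('hole',ray('w1.png',319.9-.07,123.4,.096))
c=snap('wrist','w2.png');s=arm.get_state();print(s['eef_pos'],R.from_quat(s['tcp_rot']).as_matrix().round(3),s['joint_positions'])
print(proj('w2.png',[.577,-.1985,.101]))
cv2.imwrite('pics/w2c.png',cv2.resize(cv2.convertScaleAbs(c['pixels'],alpha=1.6),None,fx=1.25,fy=1.25))
```

```text
hole [0.60788534 0.15701401 0.096     ]
[ 0.57721941 -0.19732525  0.16655665] [[ 0.127  0.992  0.002]
 [ 0.992 -0.127 -0.   ]
 [-0.     0.002 -1.   ]] [-4.95707891e-01  2.04243289e-01  1.79821956e+00  3.68306925e-04
  1.13759879e+00 -3.68243108e-01]
(np.float64(319.79606139143084), np.float64(214.12269710566943))
```

View pics/w2c.png

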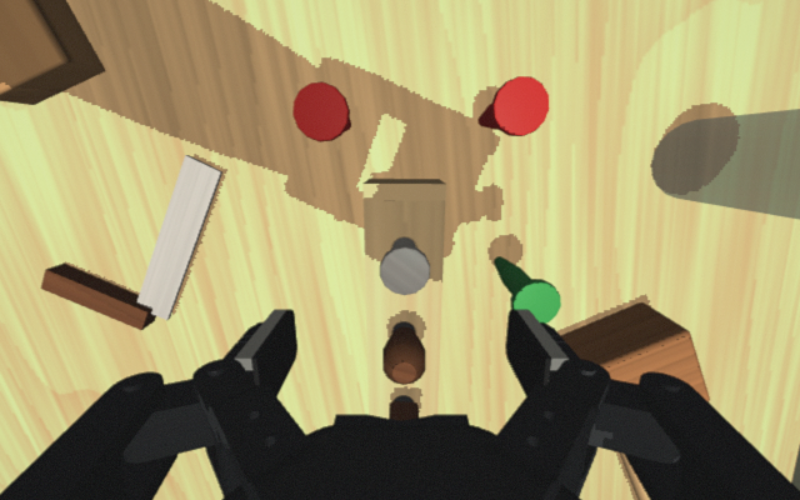

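Run:
```python
from h import *
print('pin',ray('w2.png',324,216.8,.101),'green',ray('top0.png',415,128,.09))
```

```text
pin [ 0.57996678 -0.20110437  0.101     ] green [ 0.66061697 -0.23669122  0.09      ]
```

>>> step_arm --pt "-0.003 0.002 0.02 0 0.6" --pt "-0.003 0.002 0.04 0 0.6" --pt "-0.003 0.002 0.06 0 0.6" --pt "-0.003 0.002 0.08 0 0.6" --pt "-0.003 0.002 0.1 0 0.6" --pt "-0.003 0.002 0.111 0 0.6" --pt "-0.003 0.002 0.111 0 0.6" --force 40

```text
time_s: 3.65
eef_pos: [0.5777, -0.2003, 0.053]
tcp_rot: [0.75, 0.662, -0.0, -0.001]
force: [-0.9, 0.2, 0.6]
finger_gap: 0.0514
grasp_force: 0.0
```

>>> step_arm --pt "0 0 0 0 0" --pt "0 0 0 0 0" --pt "0 0 0 0 0" --pt "0 0 0 0 0" --pt "0 0 0 0 0" --pt "0 0 0 0 0" --pt "0 0 0 0 0" --pt "0 0 0 0 0" --force 60

```text
time_s: 4.45
eef_pos: [0.5797, -0.2026, 0.0555]
tcp_rot: [0.751, 0.661, 0.001, 0.001]
force: [2.7, -0.6, 3.7]
finger_gap: 0.0267
grasp_force: 73.6
```

Run:
```python
from h import *
s=arm.get_state();print(s['finger_gap'],s['grasp_force'],s['force'],s['eef_pos'])
c=snap('wrist','w3.png');d=snap('scene','s3.png')
p=cv2.convertScaleAbs(c['pixels'][130:330,200:440],alpha=1.6)
q=cv2.convertScaleAbs(d['pixels'][90:240,200:340],alpha=1.6)
cv2.imwrite('pics/w3c.png',np.hstack([cv2.resize(p,(440,400)),cv2.resize(q,(360,400))]))
```

```text
0.026739178770734003 73.58356386423111 [ 2.65114733 -0.58796835  3.65861905] [ 0.57966232 -0.20261234  0.05545346]
```

View pics/w3c.png

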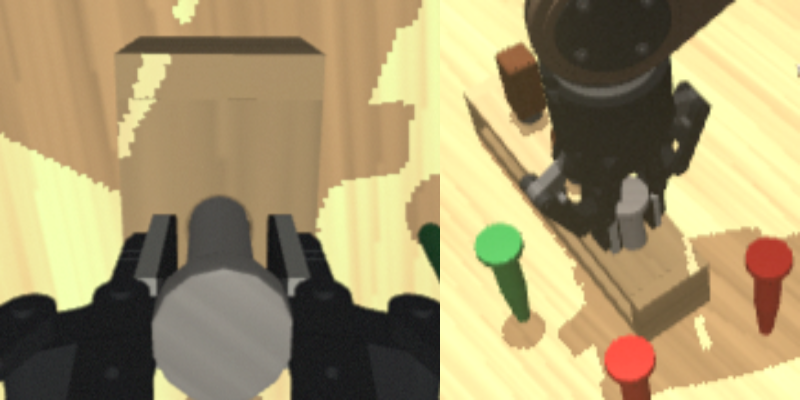

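Run:
```python
from h import *
f='w3.png'
print('head',ray(f,321,297.5,.101), proj(f,[.5797,-.2026,.101]),proj(f,[.5797,-.2026,.0555]),np.load('pics/w3.png.npz')['pose'][:3,3])
T=np.load('pics/w3.png.npz')['pose']
# pads tips corners, crop->full
for u,v in((152,215),(178,215),(270,215),(137,285),(158,285),(290,285)): print(u,v,ray(f,200+u/1.8333,130+v/2,.0555))
# head width
print(140/1.8333, 32/ (76.4)*283.77)
```

```text
head [ 0.5804031 -0.2012677  0.101    ] (np.float64(319.6768491700082), np.float64(300.55668225004916)) (np.float64(319.7199120879822), np.float64(250.31260523872652)) [ 0.58859776 -0.13360485  0.19918297]
152 215 [ 0.56071564 -0.19242359  0.0555    ]
178 215 [ 0.56840387 -0.19341151  0.0555    ]
270 215 [ 0.59562878 -0.19690985  0.0555    ]
137 285 [ 0.55261774 -0.21302017  0.0555    ]
158 285 [ 0.55906364 -0.21385145  0.0555    ]
290 285 [ 0.59962169 -0.21908193  0.0555    ]
76.36502481863307 118.85654450261778
```

The pin head is centred, but the upper ends of the pads are caught on it: the gap is 26.7 mm instead of 18.5. I'll reopen, go lower and close again.

>>> step_arm --pt "0 0 0 0 0.6" --pt "0 0 0 0 0.6" --pt "0 0 0 0 0.6" --pt "0 0.001 0.003 0 0.6" --pt "0 0.001 0.006 0 0.55" --pt "0 0.001 0.006 0 0.55" --pt "0 0.001 0.006 0 0.55" --force 30

```text
time_s: 5.25
eef_pos: [0.5794, -0.2021, 0.048]
tcp_rot: [0.75, 0.661, -0.0, -0.0]
force: [-0.4, 0.6, -0.2]
finger_gap: 0.0469
grasp_force: 0.0
```

>>> step_arm --pt "0 0 0 0 0" --pt "0 0 0 0 0" --pt "0 0 0 0 0" --pt "0 0 0 0 0" --pt "0 0 0 0 0" --pt "0 0 0 0 0" --force 60

```text
time_s: 5.85
eef_pos: [0.5802, -0.2027, 0.0499]
tcp_rot: [0.75, 0.661, 0.0, 0.001]
force: [-1.9, 0.1, 5.1]
finger_gap: 0.0265
grasp_force: 53.8
```

The gap is the same at the lower height, so the head (32 mm) blocks a shank grip inside the rack. I'll hold the head at the pad centre instead. Entering midway between the two hole centres will get past both plates with little lateral load.

>>> step_arm --pt "0 0 0 0 0.65" --pt "0 0 0 0 0.65" --pt "0 0 0 0 0.65" --pt "-0.001 0 -0.015 0 0.65" --pt "-0.001 0 -0.029 0 0.65" --pt "-0.001 0 -0.029 0 0.65" --pt "-0.001 0 -0.029 0 0.65" --force 40

```text
time_s: 6.55
eef_pos: [0.5802, -0.2036, 0.0787]
tcp_rot: [0.75, 0.661, 0.0, 0.001]
force: [1.0, 0.3, 0.1]
finger_gap: 0.0556
grasp_force: 0.0
```

>>> step_arm --pt "0 0 0 0 0" --pt "0 0 0 0 0" --pt "0 0 0 0 0" --pt "0 0 0 0 0" --pt "0 0 0 0 0" --pt "0 0 0 0 0" --pt "0 0 0 0 0" --force 90

```text
time_s: 7.25
eef_pos: [0.5794, -0.2032, 0.0773]
tcp_rot: [0.75, 0.661, -0.0, -0.0]
force: [0.3, -0.8, 1.5]
finger_gap: 0.0286
grasp_force: 88.5
```

>>> step_arm --pt "0 0 -0.005 0 0" --pt "0 0 -0.015 0 0" --pt "0 0 -0.035 0 0" --pt "0 0 -0.06 0 0" --pt "0 0 -0.085 0 0" --pt "0 0 -0.11 0 0" --pt "0 0 -0.13 0 0" --pt "0 0 -0.13 0 0" --pt "0 0 -0.13 0 0"

```text
time_s: 8.15
eef_pos: [0.5794, -0.2031, 0.2073]
tcp_rot: [0.75, 0.661, 0.0, 0.0]
force: [0.3, 0.4, -2.1]
finger_gap: 0.0286
grasp_force: 88.8
```

Run:
```python
from h import *
c=snap('wrist','w4.png');d=snap('scene','s4.png')
p=cv2.convertScaleAbs(c['pixels'][130:330,200:440],alpha=1.6)
q=cv2.convertScaleAbs(d['pixels'][50:250,220:400],alpha=1.6)
cv2.imwrite('pics/w4c.png',np.hstack([cv2.resize(p,(440,400)),cv2.resize(q,(360,400))]))
```

```text
(no output)
```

View pics/w4c.png

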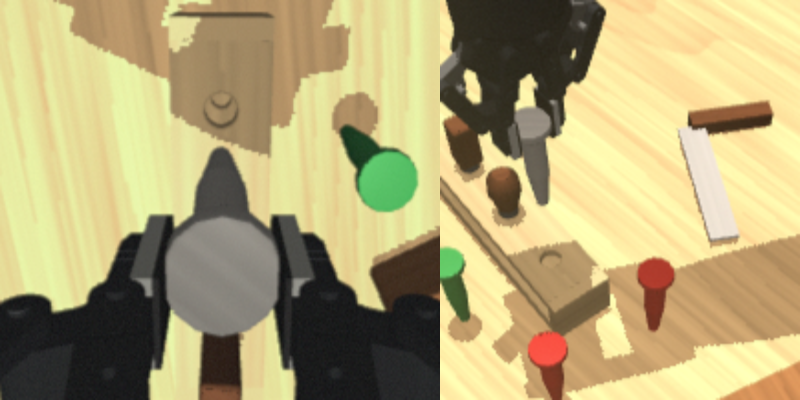

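Run:
```python
from h import *
s=arm.get_state()['eef_pos'];f='w4.png';print(s)
zt=s[2]+.0237
x=np.array([.127,.992,0]);y=np.array([.992,-.127,0])
h=ray(f,200+222/1.8333,130+275/2,zt);t=ray(f,200+221/1.8333,130+149/2,zt-.095)
for n,p in(('head',h),('tipedge',t)): d=p-s; print(n,(d@x).round(4),(d@y).round(4),p.round(4))
```

```text
[ 0.57850814 -0.20267962  0.20534791]
head 0.0012 0.0016 [ 0.5803 -0.2017  0.229 ]
tipedge 0.0043 0.0014 [ 0.5804 -0.1986  0.134 ]
```

>>> step_arm --pt "0.356 -0.016 0 -79.2 0" --pt "0.356 -0.016 0 -79.2 0" --pt "0.356 -0.016 0 -79.2 0" --pt "0.356 -0.016 0 -79.2 0" --pt "0.356 -0.016 0 -79.2 0" --pt "0.356 -0.016 0 -79.2 0" --pt "0.356 -0.016 0 -79.2 0" --pt "0.356 -0.016 0 -79.2 0" --pt "0.356 -0.016 0 -79.2 0" --pt "0.356 -0.016 0 -79.2 0"

```text
time_s: 9.25
eef_pos: [0.6074, 0.1529, 0.2048]
tcp_rot: [0.154, 0.988, -0.001, -0.002]
force: [-0.3, -0.2, -0.4]
finger_gap: 0.0284
grasp_force: 89.1
```

>>> step_arm --pt "0 0 0 0 0" --pt "0 0 0 0 0" --pt "0 0 0 0 0"

```text
time_s: 9.55
eef_pos: [0.6083, 0.1517, 0.2065]
tcp_rot: [0.157, 0.988, -0.0, -0.001]
force: [0.1, -0.1, -2.1]
finger_gap: 0.0282
grasp_force: 89.1
```

Run:
```python
from h import *
S=[]
for i in range(6):
    c=snap('wrist','w5.png'); S.append(arm.get_state()['eef_pos'])
print(np.mean(S,0),np.std(S,0),arm.get_state()['tcp_rot'],arm.get_state()['force'])
p=cv2.convertScaleAbs(c['pixels'][100:300,220:420],alpha=1.8)
cv2.imwrite('pics/w5c.png',cv2.resize(p,(600,600),interpolation=cv2.INTER_CUBIC))
```

```text
[0.60857604 0.15178282 0.20717586] [7.37187648e-05 5.32051855e-05 2.07286212e-04] [1.57124459e-01 9.87578807e-01 2.64544854e-05 6.02085271e-05] [-0.40973179 -0.59732611 -1.62809941]
```

View pics/w5c.png

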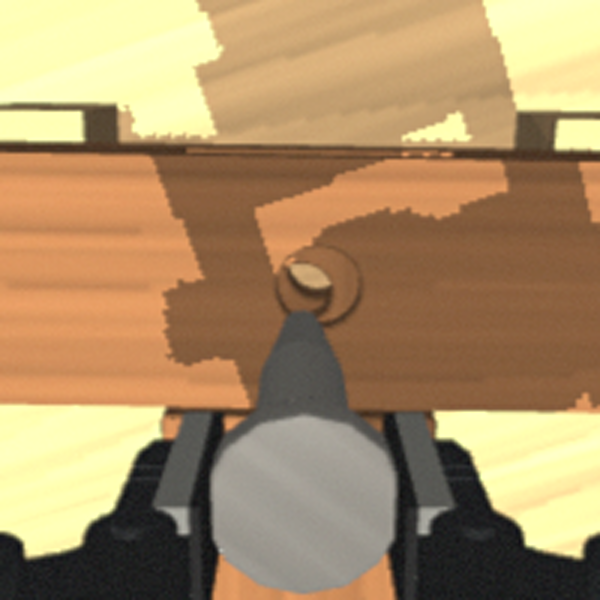

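Run:
```python
from h import *
f='w5.png';s=np.array([.6086,.1518,.2072])
a=2*np.arctan2(.98757,.1571);x=np.array([np.cos(a),np.sin(a),0]);y=np.array([-x[1],x[0],0])*-1
lx=np.array([.951,-.309,0]);ly=np.array([.309,.951,0]);print(x,y)
H=ray(f,326,195.3,.096);t=ray(f,220+303.5/3,100+311/3,.1359)-.005*x; h=ray(f,220+304/3,100+503/3,.2309)
for n,p in(('hole',H),('tip',t),('head',h)): print(n,p,'tool',((p-s)@x).round(4),((p-s)@y).round(4),'leg',((p-H)@lx).round(4),((p-H)@ly).round(4))
```

```text
[-0.95063794  0.31030228  0.        ] [ 0.31030228  0.95063794 -0.        ]
hole [0.60793351 0.15662111 0.096     ] tool 0.0021 0.0044 leg 0.0 0.0
tip [0.60781713 0.15192014 0.1359    ] tool 0.0008 -0.0001 leg 0.0013 -0.0045
head [0.60641949 0.15243526 0.2309    ] tool 0.0023 -0.0001 leg -0.0001 -0.0044
```

>>> step_arm --pt "-0.001 0.0015 0.01 0 0" --pt "-0.001 0.0015 0.02 0 0" --pt "-0.001 0.0015 0.03 0 0" --pt "-0.001 0.0015 0.038 0 0" --pt "-0.001 0.0015 0.046 0 0" --pt "-0.001 0.0015 0.052 0 0" --pt "-0.001 0.0015 0.052 0 0"

```text
time_s: 10.55
eef_pos: [0.6093, 0.153, 0.1538]
tcp_rot: [0.157, 0.988, -0.0, -0.001]
force: [-0.3, -0.2, -2.2]
finger_gap: 0.0285
grasp_force: 89.1
```

>>> step_arm --pt "0 0 0.003 0 0" --pt "0 0 0.005 0 0" --pt "0 0 0.007 0 0" --pt "0 0 0.009 0 0" --pt "0 0 0.011 0 0" --pt "0 0 0.011 0 0"

```text
time_s: 11.15
eef_pos: [0.6099, 0.153, 0.144]
tcp_rot: [0.157, 0.988, -0.0, -0.0]
force: [-0.9, 0.4, -2.3]
finger_gap: 0.0287
grasp_force: 89.1
```

>>> step_arm --pt "0 0 0.001 0 0" --pt "0 0 0.002 0 0" --pt "0 0 0.003 0 0" --pt "0 0 0.004 0 0" --pt "0 0 0.005 0 0"

```text
time_s: 11.65
eef_pos: [0.6101, 0.153, 0.1394]
tcp_rot: [0.157, 0.988, -0.0, 0.0]
force: [-0.6, -0.5, -0.9]
finger_gap: 0.0286
grasp_force: 89.1
```

>>> step_arm --pt "0.0004 0.0005 0.001 0 0" --pt "0.0008 0.001 0.002 0 0" --pt "0.0012 0.0015 0.003 0 0" --pt "0.0016 0.002 0.004 0 0" --pt "0.002 0.0025 0.005 0 0" --pt "0.0022 0.0029 0.006 0 0" --pt "0.0022 0.0029 0.006 0 0"

```text
time_s: 12.35
eef_pos: [0.6093, 0.1563, 0.1336]
tcp_rot: [0.157, 0.988, -0.0, 0.001]
force: [1.0, -3.8, 1.6]
finger_gap: 0.0287
grasp_force: 89.4
```

Lateral drag of about 4 N, so the tenon is following. Pressing on.

>>> step_arm --pt "0 0 0.001 0 0" --pt "0 0 0.002 0 0" --pt "0 0 0.003 0 0" --pt "0 0 0.004 0 0" --pt "0 0 0.005 0 0" --pt "0 0 0.006 0 0" --pt "0 0 0.006 0 0"

```text
time_s: 13.05
eef_pos: [0.6093, 0.1566, 0.1277]
tcp_rot: [0.157, 0.988, 0.0, 0.001]
force: [1.7, -4.1, 4.2]
finger_gap: 0.0285
grasp_force: 89.4
```

>>> step_arm --pt "0 0 0.001 0 0" --pt "0 0 0.002 0 0" --pt "0 0 0.003 0 0" --pt "0 0 0.004 0 0" --pt "0 0 0.005 0 0" --pt "0 0 0.006 0 0" --pt "0 0 0.007 0 0" --pt "0 0 0.008 0 0" --pt "0 0 0.009 0 0" --pt "0 0 0.01 0 0"

```text
time_s: 14.05
eef_pos: [0.6103, 0.1567, 0.1192]
tcp_rot: [0.157, 0.988, 0.0, 0.002]
force: [1.1, -5.6, 10.1]
finger_gap: 0.0289
grasp_force: 89.7
```

>>> step_arm --pt "0 -0.0003 0.001 0 0" --pt "0 -0.0005 0.002 0 0" --pt "0 -0.0005 0.003 0 0" --pt "0 -0.0005 0.004 0 0" --pt "0 -0.0005 0.005 0 0" --pt "0 -0.0005 0.006 0 0" --pt "0 -0.0005 0.007 0 0" --pt "0 -0.0005 0.008 0 0" --pt "0 -0.0005 0.009 0 0" --pt "0 -0.0005 0.01 0 0"

```text
time_s: 15.05
eef_pos: [0.6098, 0.1565, 0.1086]
tcp_rot: [0.157, 0.988, 0.001, 0.001]
force: [1.9, -4.5, 6.5]
finger_gap: 0.0289
grasp_force: 89.7
```

Run:
```python
from h import *
s=arm.get_state();print(s['eef_pos'],s['force'],s['moment'])
c=snap('wrist','w6.png');d=snap('scene','s6.png')
p=cv2.convertScaleAbs(c['pixels'][130:330,200:440],alpha=1.6)
q=cv2.convertScaleAbs(d['pixels'][220:400,320:500],alpha=1.6)
cv2.imwrite('pics/w6c.png',np.hstack([cv2.resize(p,(440,400)),cv2.resize(q,(360,400))]))
```

```text
[0.60981249 0.15653205 0.10864632] [ 1.88723715 -4.48960578  6.50007382] [-0.6974193  -0.38769484  0.01530497]
```

View pics/w6c.png

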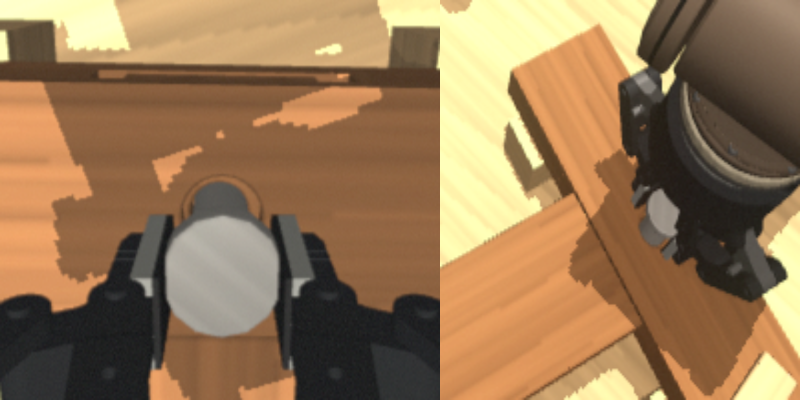

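The pin is well in and the shoulder gap looks closed. I'll go down a little more, let go, then push on the head with the fingers shut.

>>> step_arm --pt "0 0 0.001 0 0" --pt "0 0 0.002 0 0" --pt "0 0 0.003 0 0" --pt "0 0 0.004 0 0" --pt "0 0 0.005 0 0" --pt "0 0 0.006 0 0" --pt "0 0 0.007 0 0" --pt "0 0 0.007 0 0"

```text
time_s: 15.95
eef_pos: [0.6097, 0.1566, 0.1013]
tcp_rot: [0.157, 0.988, 0.001, 0.001]
force: [2.8, -3.5, 5.4]
finger_gap: 0.0283
grasp_force: 89.6
```

>>> step_arm --pt "0 0 0 0 0.6" --pt "0 0 0 0 0.6" --pt "0 0 0 0 0.6" --pt "0 0 0 0 0.6" --pt "0 0 -0.02 0 0.6" --pt "0 0 -0.045 0 0.6" --pt "0 0 -0.055 0 0.2" --pt "0 0 -0.055 0 0" --pt "0 0 -0.055 0 0" --pt "0 0 -0.055 0 0" --force 60

```text
time_s: 16.95
eef_pos: [0.6076, 0.156, 0.1535]
tcp_rot: [0.157, 0.988, -0.0, -0.001]
force: [0.6, -0.7, -0.1]
finger_gap: -0.0005
grasp_force: 0.0
```

Run:
```python
from h import *
c=snap('wrist','w7.png');s=arm.get_state();print(s['eef_pos'],s['force'],s['finger_gap'])
p=cv2.convertScaleAbs(c['pixels'][130:330,200:440],alpha=1.6)
cv2.imwrite('pics/w7c.png',cv2.resize(p,(720,600)))
```

```text
[0.60768946 0.15599761 0.15354944] [ 0.26030642 -0.24769141  0.66804251] 8.543884597502952e-05
```

View pics/w7c.png

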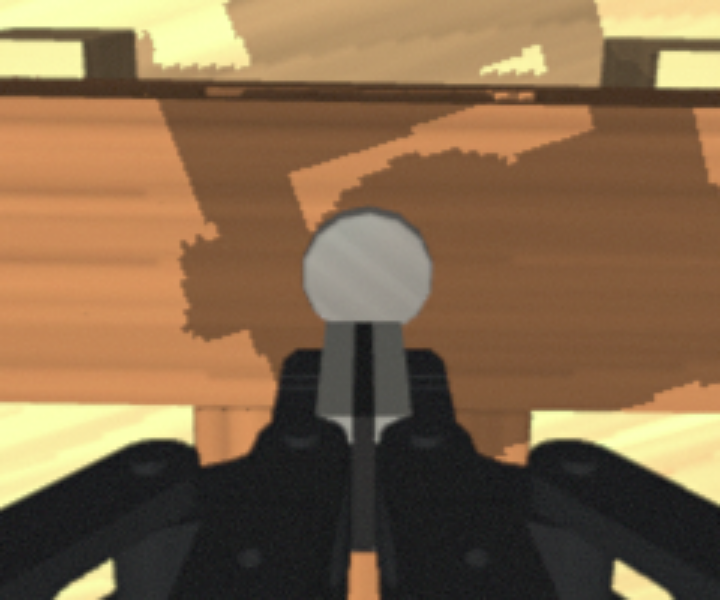

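The head now appears only about 43 px wide, so the pin has probably dropped home or nearly so. I'll confirm with a gentle push on top.

>>> step_arm --pt "0 0 0.015 0 0" --pt "0 0 0.03 0 0" --pt "0 0 0.036 0 0" --pt "0 0 0.04 0 0" --pt "0 0 0.044 0 0" --pt "0 0 0.047 0 0" --pt "0 0 0.048 0 0" --pt "0 0 0.048 0 0"

```text
time_s: 17.8
eef_pos: [0.6088, 0.1561, 0.1076]
tcp_rot: [0.157, 0.988, 0.0, 0.0]
force: [0.1, -0.6, 0.6]
finger_gap: 0.0
grasp_force: 0.0
```

>>> step_arm --pt "0 0 0.001 0 0" --pt "0 0 0.002 0 0" --pt "0 0 0.003 0 0" --pt "0 0 0.004 0 0" --pt "0 0 0.005 0 0" --pt "0 0 0.0055 0 0" --pt "0 0 0.0055 0 0"

```text
time_s: 18.5
eef_pos: [0.6088, 0.1561, 0.104]
tcp_rot: [0.157, 0.988, -0.0, -0.0]
force: [-4.8, -1.5, 7.8]
finger_gap: 0.0002
grasp_force: 4.4
```

>>> step_arm --pt "0 0 0.001 0 0" --pt "0 0 0.002 0 0" --pt "0 0 0.003 0 0" --pt "0 0 0.003 0 0"

```text
time_s: 18.9
eef_pos: [0.6089, 0.1561, 0.104]
tcp_rot: [0.157, 0.988, -0.0, -0.001]
force: [-10.5, -0.8, 18.4]
finger_gap: -0.0001
grasp_force: 9.8
```

>>> step_arm --pt "0 0 -0.003 0 0" --pt "0 0 -0.02 0 0" --pt "0 0 -0.06 0 0" --pt "0 0 -0.11 0 0" --pt "-0.1 0 -0.12 0 0" --pt "-0.15 -0.03 -0.12 0 0" --pt "-0.15 -0.08 -0.12 0 0" --pt "-0.15 -0.13 -0.12 0 0" --pt "-0.15 -0.18 -0.12 0 0" --pt "-0.15 -0.18 -0.12 0 0"

```text
time_s: 19.9
eef_pos: [0.6951, -0.0654, 0.2191]
tcp_rot: [0.158, 0.987, -0.0, 0.0]
force: [0.5, -0.5, -0.8]
finger_gap: 0.0003
grasp_force: 0.0
```

Run:
```python
from h import *
c=snap('top','t8.png');d=snap('scene','s8.png');print(arm.get_state()['eef_pos'])
p=cv2.convertScaleAbs(c['pixels'][60:260,80:280],alpha=1.8)
q=cv2.convertScaleAbs(d['pixels'][250:390,360:500],alpha=1.8)
cv2.imwrite('pics/t8c.png',np.hstack([cv2.resize(p,(400,400),interpolation=cv2.INTER_CUBIC),cv2.resize(q,(400,400),interpolation=cv2.INTER_CUBIC)]))
```

```text
[ 0.69496623 -0.06600317  0.21916861]
```

View pics/t8c.png

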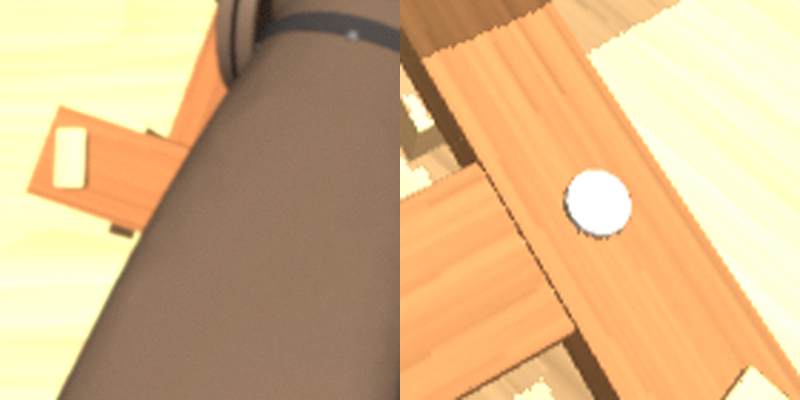

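The head lies flat on the leg: contact came at z = 0.104 (96 + 8 mm) and did not move under 18 N. The rail shoulder is tight and the robot is clear.

```bash
python3 -c "
from cell import arm
print(arm.close_job())"
```

```text
the job is handed in; nothing more can be done
None
```

I drove the steel drift pin home and handed the job in at about 20 s of the 54 s allowed. The head lies flat on the leg, the rail shoulder looks tight, and the robot is clear of everything; no verdict was returned.

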